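Chase the thread in a stand's boss with a hand tap

ROBOT

A 7-joint arm with a two-finger parallel gripper is mounted at the origin on the work surface. World frame = base frame: x ahead of the robot, y to its left, z up, the work surface at z = 0. Lengths are in m, angles in rad, forces in N, time in s.
With the tool pointing down it reaches from about 0.4 to 0.85 m from the base axis. Payload 10.4 kg.
Tool frame: the origin (TCP) lies on the mounting face of the last link; the fingertips stand r.tips_ahead ahead of it and the grasp point (between the pads) lies 164 mm ahead of it (r.tips_ahead is the distance from the TCP to the fingertips, in m); z points along the fingers, y is the line along which they close (so a half turn about z gives the same grasp; the last joint's range is limited). The gripper opens to 87 mm and grips with 3 to 60 N. Pads are 19 mm wide; open, the fingers measure 117 mm over their backs; the gripper's body (75 mm by 190 mm) begins 51 mm behind the grasp point.
Start: joints at [-1.166, 0.332, -0.065, 1.46, 0.022, 1.35, -0.088], TCP at [0.259, 0.569, 0.405] pointing down, gripper open.
Joint ranges: [-2.6, 2.6], [-0.5, 2.12], [-1.47, 1.34], [0.16, 2.42], [-1.27, 4.41], [0.06, 2.06], [-2.6, 2.6]. Speed limits (rad/s): [2.22, 2.22, 2.79, 2.79, 3.14, 3.14, 3.14].

INTERFACE

Orientations are given as a unit quaternion [x, y, z, w].
In Python, from bench import telemetry, imaging, job, r gives the robot as it stands.
- The arm moves only by the tool move_arm, never from a script. Its argument "steps" is a list of rows, each an object of numbers: "dx", "dy", "dz": the shift along the tool's x, y, z in cm; "spin": the turn about the tool's z in rad. In form: [{"dx": .., "dy": .., "dz": .., "spin": ..}, ...]. A call has 1 to 12 rows; each row shifts and turns the commanded pose from where the row before left it, along the tool's axes as they then stand; what a row does not reach is not made up. A row lasts 1/10 s, in which the tool goes at most 50 mm and 8.59 degrees, less where a joint would pass 70% of its speed; a pose out of reach is approached as far as the arm can. A call with a gripper value outside its range is refused whole. "claw" is the finger opening in cm, from 0 to 8.7, set as the call begins (left out, the last holds). The fingers move at their own pace and stop on an object; "squeeze" is the grip in N (left out, the last holds). Time passes only in rows, so rows that do not move let the fingers close. It gives the time, the measured TCP pose, the force, the opening and the grip force at its end, in the units of the state.
- telemetry.read_state(): the state, without advancing time (a new reading comes with each control period).
- imaging.camera(name): name is "side" or "top" or "wrist"; returns a dict with "img" (384x512x3 uint8, red, green, blue), "camera_matrix" (3x3 intrinsics, pixels), "R" (3x3) and "t" (3): a world point X has camera coordinates R X + t. Camera axes: x right, y down, z forward; pixel columns grow to the right and rows downward; lengths in m; the calibration is good to about 2 mm. A picture is of the moment at which its call begins. There is no depth.
- job.close_job(): hands the job in; it is judged then, once.
The state is a dict: "time": time; "joint_positions": joint angles; "joint_vel": joint speeds; "joint_torque": joint torques, N m; "ee_pos": TCP position; "eef_rot": TCP orientation; "ft_force": force on the tool from outside, world axes, zero at the start; "torque": the same for the moment, N m; "width": finger opening in m; "grip_force": force on a finger pad.
Only numpy, scipy, OpenCV 4.12 (cv2) and the standard library are available. Lean on these libraries where they do the work, as an engineer would, in place of code of your own. Each camera call takes 0.05 s, during which the arm holds its last target. There are 200 camera calls.

TASK

Pick up the T-handled wrench and set it fully down over the square end of the tap that stands started in the boss of the stand base. Working from above, turn the tap clockwise half a turn, back a quarter turn, clockwise half a turn and back a quarter turn again, then on clockwise until you feel it come up firm on the bottom of the hole, without overloading the tap. Let go, leaving the wrench seated upright on the tap, and do not disturb the cup, bowl and timer.

Things in the scene. Friction and masses are not known exactly. Their poses are not given: they have to be found in the camera images.
- boss_top (a point): Centre of the top of the round steel boss (46 mm across, 28 mm high) of a fixed, grey painted stand base (plate 180 x 120 x 14 mm, long side along its x). The boss top is 42 mm above the bench. z up.
- tap_top (a point): Centre of the top of the tap's square end, 96 mm above the bench at the start. The steel tap stands upright in the boss: a shank 16 mm across up to 27 mm above the boss, then a 12 mm square, 23 mm high. The square's sides lie along this point's x and y, which turn with it; z up. The tap sinks 2 mm per turn clockwise.
- thread (a joint): Turn of the tap in its thread, rad: 0 at the start, growing clockwise as seen from above (half forward: 3.14, a quarter back: 1.57, half forward: 4.71, a quarter back: 3.14). It turns stiffly, at about 0.1 N m either way, and stays where it is left. It comes up firm on the bottom of the hole somewhere between 4.9 and 6.0: where differs each time and cannot be seen.
- windup (a joint): Springy twist of the tap's square end against its thread, rad, positive when it is being turned clockwise: 4 N m per rad, so about 0.025 while it runs freely; 0.06 (0.24 N m) is the least that counts as firm on the bottom, and beyond 0.16 (0.64 N m) either way the tap is broken. It springs back when let go.
- wrench_bar (a point): Centre of the crossbar of the loose steel T-handled wrench (0.3 kg), 62 mm above its underside; at first it stands upright on the bench. The bar is 120 mm long along this point's x, 12 mm wide (y) and high; z up. Under its middle: a neck 12 mm across and 30 mm long, then the socket, a 28 x 28 x 26 mm block. Grip it across the bar's middle to lift or turn it; the bar's ends can also be pushed round.
- wrench_mouth (a point): Centre of the open underside of the wrench, 62 mm under the bar's centre: a square hole 13 mm wide, sides along the bar's x and y (so it fits the tap's square in four ways), 21 mm deep.
- wrench_roof (a point): Inner end of the wrench's socket, 21 mm above its mouth; it rests on the top of the tap when the wrench is fully down.
- cup: White lidded tasting cup, 68 mm across, 80 mm high, handle to one side; origin under its centre. Leave it alone.
- bowl: White tasting bowl, 100 mm across, 48 mm high; origin under its centre. Leave it alone.
- timer: Flat white timer, 60 x 95 x 19 mm; origin under its centre. Leave it alone.
Things that resemble listed ones, but are neither listed nor needed, are in the scene too. Leave any orange or purple look-alike of the part that bears wrench_bar alone.

How it is judged:
On the way, in this order (a step that is already met when the one before it is completed fails the run):
1. the wrench is fully down over the tap's square (within 5 mm), before any turning (horizontal distance between wrench_mouth and tap_top below 0.005 m and distance between wrench_roof and tap_top below 0.005 m and angle between wrench_bar's own z axis and vertical below 0.12 rad and value of joint thread below 1 rad), for 0.1 s.
2. the tap is half a turn forward (2.6 to 3.7 rad) (value of joint thread between 2.6 and 3.7 rad), for 0.1 s.
3. the tap is backed off a quarter turn (1.0 to 2.1 rad) (value of joint thread between 1 and 2.1 rad), for 0.1 s.
4. the tap is half a turn forward again (4.15 to 5.3 rad) (value of joint thread between 4.15 and 5.3 rad), for 0.1 s.
5. the tap is backed off a quarter turn again (2.5 to 3.7 rad) (value of joint thread between 2.5 and 3.7 rad), for 0.1 s.
6. the tap is turned up firm on the bottom of the hole (wound up by more than 0.06 rad there) (value of joint windup above 0.06 rad and value of joint thread above 4.85 rad), for 0.1 s.
At the end, for the whole second after the job is handed in: The tap stays in at the bottom of the hole (turned beyond 4.85 rad) with no load on it (windup under 0.04 rad either way), and the wrench stands upright (within 0.12 rad) and fully down on the tap's square (within 5 mm), let go (value of joint thread above 4.85 rad and value of joint windup between -0.04 and 0.04 rad and horizontal distance between wrench_mouth and tap_top below 0.005 m and distance between wrench_roof and tap_top below 0.005 m and angle between wrench_bar's own z axis and vertical below 0.12 rad); the robot touches nothing.
It fails at once if the tap is overloaded and breaks (wound up by more than 0.16 rad, 0.64 N m, either way) (value of joint windup above 0.16 rad or value of joint windup below -0.16 rad).
It fails at once if the cup, bowl or timer is moved by more than 20 mm (distance of any of cup, bowl, timer from where it was at the start of the episode above 0.02 m).
It also fails if it takes over 72 s, if anything falls off the work surface, if the arm or the gripper's body presses on something with over 40 N, if the wrist force passes 120 N, or if a joint passes its speed limit or range.

## Working session

There is one attempt and no reset: what is moved stays moved. The work goes in short steps, Python scripts to look and compute and a tool call to move; the robot and the scene stay as the last step left them, time stands still between calls to the robot, and variables do not carry over. Pictures are saved under pics/ and viewed, at most 13 in all, crops included, and the job is handed in when it is done.

Besides the shell and the picture viewer there is one more tool, called after "Call:" as name([rows], argument=value, ...), one row to a line, values as JSON. move_arm: Moves the arm, as the interface text tells. Its arguments: {"type":"object","properties":{"steps":{"type":"array","items":{"type":"object","properties":{"dx":{"type":"number"},"dy":{"type":"number"},"dz":{"type":"number"},"spin":{"type":"number"}}}},"claw":{"type":"number"},"squeeze":{"type":"number"}},"required":["steps"]}

```bash
mkdir -p pics; python3 - <<'E'
from bench import telemetry, imaging, r
import cv2,numpy as np
s=telemetry.read_state();print(s,r.tips_ahead)
ims=[]
for n in("top","side"):
    c=imaging.camera(n);cv2.imwrite(f"pics/{n}0.png",c["img"][:,:,::-1]);np.savez(f"pics/{n}0.npz",**c)
    print(n,c["camera_matrix"].tolist(),c["R"].round(3).tolist(),c["t"].round(3).tolist())
E
```

```text
{'time': 0.0, 'joint_positions': array([-1.16560587,  0.3328761 , -0.0647132 ,  1.46091943,  0.02160313,
        1.34987822, -0.08851364]), 'joint_vel': array([ 0.00067919,  0.00094489, -0.00102592, -0.0003722 ,  0.00026049,
        0.00023929, -0.00044856]), 'joint_torque': array([-1.38637770e-04, -6.23275423e+01,  2.45949940e-02, -3.89888656e+01,
       -6.14739326e-02,  4.00610233e-02,  1.56606311e-04]), 'ee_pos': array([0.25922694, 0.56857518, 0.4039616 ]), 'eef_rot': array([ 2.12258113e-01,  9.77213392e-01, -6.82765066e-04, -1.16905384e-04]), 'ft_force': array([-0.38836649,  0.29864842, -0.36859917]), 'torque': array([-2.99271992e-02, -2.44392619e-05,  1.97461491e-02]), 'grip_force': 0.0, 'width': 0.08694233209735666} 0.1822
top [[440.92127054857565, 0.0, 256.7055589319423], [0.0, 440.92127054857565, 193.53613162850687], [0.0, 0.0, 1.0]] [[-0.008, -1.0, 0.012], [-0.985, 0.006, -0.173], [0.173, -0.014, -0.985]] [-0.025, 0.558, 1.23]
side [[374.30794857529526, 0.0, 256.31486976088917], [0.0, 374.30794857529526, 199.6933867443421], [0.0, 0.0, 1.0]] [[0.941, -0.34, -0.001], [-0.195, -0.538, -0.82], [0.278, 0.771, -0.573]] [-0.492, 0.173, 0.99]
```

View pics/top0.png

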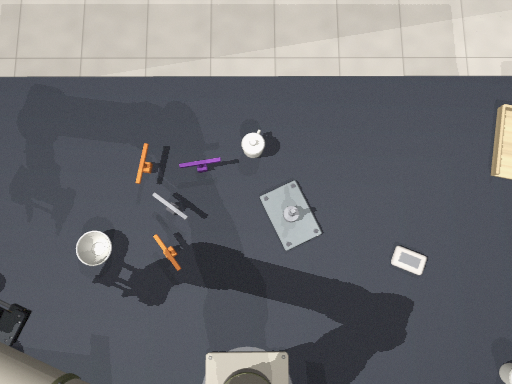

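View pics/side0.png

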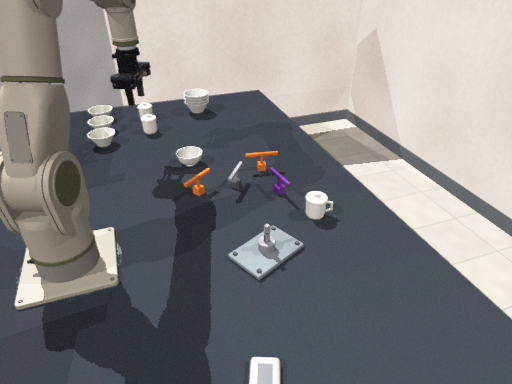

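The grey wrench has its bar at about (170,206) in the top view. The tap and boss are at about (291,212), the cup at (253,145), the bowl at (94,248) and the timer at (409,260). The orange and purple T's are look-alikes.

```bash
cat > h.py <<'E'
import numpy as np,cv2
from scipy.spatial.transform import Rotation as Ro
def ray(c,uv,z):
    d=c["R"].T@np.linalg.inv(c["camera_matrix"])@np.array([uv[0],uv[1],1.]);o=-c["R"].T@c["t"]
    return o+d*(z-o[2])/d[2]
def proj(c,X):
    p=c["camera_matrix"]@(c["R"]@np.asarray(X)+c["t"]);return p[:2]/p[2]
E
python3 - <<'E'
from h import *
from bench import telemetry
c=dict(np.load("pics/top0.npz"));im=c["img"]
hsv=cv2.cvtColor(im,cv2.COLOR_RGB2HSV)
m=((hsv[...,2]>95)&(hsv[...,1]<70)).astype(np.uint8)
def comp(x0,x1,y0,y1):
    k=np.zeros_like(m);k[y0:y1,x0:x1]=m[y0:y1,x0:x1]
    cs,_=cv2.findContours(k,0,2);return max(cs,key=cv2.contourArea)
w=comp(145,195,185,225)
R=cv2.minAreaRect(w);b=cv2.boxPoints(R);P=np.array([ray(c,p,.066) for p in b]);print("bar",R,P.mean(0),)
e=P[1]-P[0],P[2]-P[1];L=max(e,key=np.linalg.norm);print([np.linalg.norm(x) for x in e],np.arctan2(L[1],L[0]))
q=comp(250,330,170,260);R=cv2.minAreaRect(q);b=cv2.boxPoints(R);P=np.array([ray(c,p,.014) for p in b]);print("plate",R,P.mean(0))
e=P[1]-P[0],P[2]-P[1];L=max(e,key=np.linalg.norm);print([np.linalg.norm(x) for x in e],np.arctan2(L[1],L[0]))
print("boss px exp",proj(c,np.r_[P.mean(0)[:2],.042]),"tap",proj(c,np.r_[P.mean(0)[:2],.096]))
print(Ro.from_quat(telemetry.read_state()["eef_rot"]).as_matrix().round(3))
for n,bx in(("top",(140,190,340,300)),("top",(145,180,195,230)),("side",(220,150,310,280))):
    pass
def crop(n,x0,y0,x1,y1,s):
    i=np.load(f"pics/{n}0.npz")["img"][y0:y1,x0:x1,::-1];return cv2.resize(i,None,fx=s,fy=s,interpolation=cv2.INTER_CUBIC)
a=crop("top",255,175,327,255,5);b2=crop("top",140,180,212,260,5)
cv2.imwrite("pics/c0.png",np.hstack([a,b2]))
E
```

```text
bar ((166.5, 204.5), (39.0, 43.0), 90.0) [0.52558886 0.22730027 0.066     ]
[np.float64(0.12282270750617436), np.float64(0.1121306882191636)] -1.5766751745729763
plate ((289.5, 214.5), (89.0, 79.0), 90.0) [ 0.50310126 -0.12668061  0.014     ]
[np.float64(0.23818445184648068), np.float64(0.2656571108338069)] 3.104883646142357
boss px exp [290.37261063 212.481437  ] tap [292.07572415 209.94108095]
[[-0.91   0.415 -0.   ]
 [ 0.415  0.91  -0.001]
 [-0.    -0.001 -1.   ]]
```

View pics/c0.png

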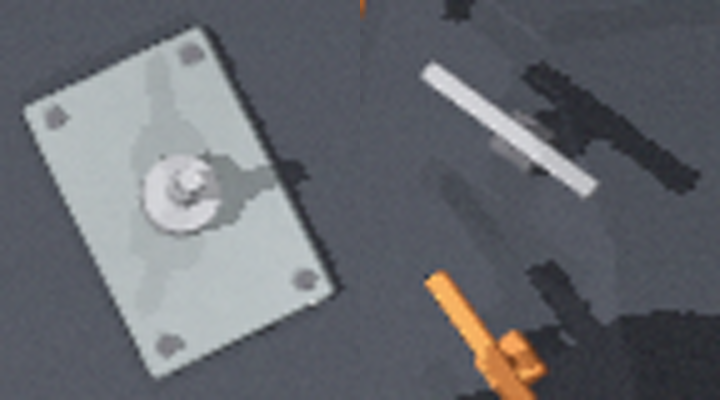

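The crop shows the grey bar running from (154,194) to (186,218), with the plate and boss cleanly outlined. My brightness threshold took in the bench, so I'll use Otsu within the crop boxes.

```bash
python3 - <<'E'
from h import *
from bench import telemetry
c=dict(np.load("pics/top0.npz"));g=cv2.cvtColor(c["img"],cv2.COLOR_RGB2GRAY)
def comp(x0,x1,y0,y1,z,t):
    k=(g[y0:y1,x0:x1]>t).astype(np.uint8)
    cs,_=cv2.findContours(k,0,2,offset=(x0,y0));w=max(cs,key=cv2.contourArea)
    Rr=cv2.minAreaRect(w);P=np.array([ray(c,p,z) for p in cv2.boxPoints(Rr)])
    e=P[1]-P[0],P[2]-P[1];L=max(e,key=np.linalg.norm)
    print(Rr,P.mean(0).round(4),[np.linalg.norm(x).round(4) for x in e],np.arctan2(L[1],L[0])%np.pi)
    return P.mean(0)
comp(145,195,185,228,.068,150)
p=comp(252,330,172,258,.014,130)
A,B=ray(c,(154,193.8),.068),ray(c,(186.4,217.8),.068);print((A+B)/2,np.linalg.norm(A-B),np.arctan2(*(B-A)[1::-1]))
C=np.array([ray(c,u,.014) for u in[(295.6,180.4),(259.4,195.8),(286.4,250.6),(322.4,233)]]);print(C.mean(0),np.linalg.norm(np.diff(C,axis=0),axis=1))
print("exp boss",proj(c,np.r_[C.mean(0)[:2],.042]),"tap",proj(c,np.r_[C.mean(0)[:2],.096]))
print("boss from px",ray(c,(291.2,213.8),.042),"tap from px",ray(c,(293,212),.096))
E
```

```text
((169.19798278808594, 205.411865234375), (40.80409240722656, 3.978264808654785), 36.25383758544922) [0.5223 0.2194 0.068 ] [np.float64(0.0112), np.float64(0.1179)] 0.9363718850578131
((290.0050048828125, 214.96267700195312), (60.58016586303711, 39.82952880859375), 63.970401763916016) [ 0.5003 -0.1278  0.014 ] [np.float64(0.12), np.float64(0.18)] 0.4265140816243451
[0.5212084  0.21657413 0.068     ] 0.11635447391691565 -2.209541836585686
[ 0.50031249 -0.13057968  0.014     ] [0.1184271  0.18004978 0.11830415]
exp boss [291.73797242 213.4280166 ] tap [293.50101345 210.92790308]
boss from px [ 0.49923798 -0.12899623  0.042     ] tap from px [ 0.49732284 -0.12911987  0.096     ]
```

Call:
move_arm([
  {"dx": -3.4,"dy": -3.57},
  {"dx": -3.4,"dy": -3.57},
  {"dx": -3.4,"dy": -3.57},
  {"dx": -3.4,"dy": -3.57},
  {"dx": -3.4,"dy": -3.57},
  {"dx": -3.4,"dy": -3.57},
  {"dx": -3.4,"dy": -3.57},
  {"dx": -3.4,"dy": -3.57},
  {"dx": -3.4,"dy": -3.57},
  {"dx": -3.4,"dy": -3.57},
  {"dx": -3.4,"dy": -3.57},
  {"dx": -3.4,"dy": -3.57},
])

```text
$.steps[0]: bad value
```

```bash
cat >> h.py <<'E'
def goto(x,y,yaw=None,z=None):
    from bench import telemetry
    s=telemetry.read_state();M=Ro.from_quat(s["eef_rot"]).as_matrix();d=np.array([x,y,s["ee_pos"][2] if z is None else z])-s["ee_pos"]
    cur=np.arctan2(M[1,0],M[0,0]);print("pos",s["ee_pos"].round(4),"xyaw",cur.round(4),"zax",M[:,2].round(3),"shift cm",(M.T@d*100).round(2),"q",s["joint_positions"].round(2),"F",s["ft_force"].round(2),"T",s["torque"].round(3),"w",s["width"],s["grip_force"],"t",s["time"])
    if yaw is not None: print("spin opts",[round(-((yaw+k-cur+np.pi)%(2*np.pi)-np.pi),3) for k in(0,np.pi/2,np.pi,-np.pi/2)])
def snap(n,name):
    from bench import imaging
    c=imaging.camera(n);cv2.imwrite(f"pics/{name}.png",c["img"][:,:,::-1]);np.savez(f"pics/{name}.npz",**c);return c
E
python3 -c "
from h import *
goto(.499,-.129)
c=snap('wrist','w1');print(c['R'].round(3).tolist(),(-c['R'].T@c['t']).round(3),proj(c,[.499,-.129,.096]))"
```

```text
pos [0.2592 0.5686 0.404 ] xyaw 2.7138 zax [-0.    -0.001 -1.   ] shift cm [-50.76 -53.52   0.07] q [-1.17  0.33 -0.06  1.46  0.02  1.35 -0.09] F [ 0.05 -0.25  0.07] T [-0.016 -0.     0.015] w 0.08703680960986966 0.0 t 0.1
[[0.414, 0.91, -0.0], [0.87, -0.395, 0.295], [0.268, -0.122, -0.956]] [0.185 0.602 0.384] [-84.93202666 491.6656915 ]
```

Call:
move_arm([
  {"dx": -3.4,"dy": -3.57,"dz": 0,"spin": 0},
  {"dx": -3.4,"dy": -3.57,"dz": 0,"spin": 0},
  {"dx": -3.4,"dy": -3.57,"dz": 0,"spin": 0},
  {"dx": -3.4,"dy": -3.57,"dz": 0,"spin": 0},
  {"dx": -3.4,"dy": -3.57,"dz": 0,"spin": 0},
  {"dx": -3.4,"dy": -3.57,"dz": 0,"spin": 0},
  {"dx": -3.4,"dy": -3.57,"dz": 0,"spin": 0},
  {"dx": -3.4,"dy": -3.57,"dz": 0,"spin": 0},
  {"dx": -3.4,"dy": -3.57,"dz": 0,"spin": 0},
  {"dx": -3.4,"dy": -3.57,"dz": 0,"spin": 0},
  {"dx": -3.4,"dy": -3.57,"dz": 0,"spin": 0},
  {"dx": -3.4,"dy": -3.57,"dz": 0,"spin": 0},
])

```text
time: 1.35
ee_pos: [0.4528, 0.0075, 0.4048]
eef_rot: [0.212, 0.977, 0.0, 0.0]
ft_force: [0.7, 0.7, 0.5]
width: 0.0871
grip_force: 0.0
```

```bash
python3 -c "
from h import *
goto(.499,-.129)
c=snap('wrist','w1');print(c['R'].round(3).tolist(),(-c['R'].T@c['t']).round(3),proj(c,[.499,-.129,.096]))"
```

```text
pos [0.4528 0.0075 0.4048] xyaw 2.7139 zax [ 0.  0. -1.] shift cm [ -9.86 -10.51  -0.  ] q [-0.6  -0.08  0.46  1.91  0.04  1.3   1.  ] F [0.67 0.72 0.48] T [ 0.052 -0.084 -0.023] w 0.087087504237161 0.0 t 1.35
[[0.414, 0.91, 0.002], [0.87, -0.396, 0.295], [0.269, -0.12, -0.956]] [0.379 0.041 0.385] [160.96916482 266.25935834]
```

Call:
move_arm([
  {"dx": -3.3,"dy": -3.5,"dz": 0,"spin": 0},
  {"dx": -3.3,"dy": -3.5,"dz": 0,"spin": 0},
  {"dx": -3.3,"dy": -3.5,"dz": 0,"spin": 0},
  {"dx": 0,"dy": 0,"dz": 3,"spin": 0},
  {"dx": 0,"dy": 0,"dz": 3,"spin": 0},
  {"dx": 0,"dy": 0,"dz": 0,"spin": 0},
])

```text
time: 2.0
ee_pos: [0.4981, -0.1267, 0.3414]
eef_rot: [0.213, 0.977, -0.001, -0.003]
ft_force: [0.3, -0.6, 0.1]
width: 0.0875
grip_force: 0.0
```

```bash
python3 -c "
from h import *
goto(.499,-.129)
c=snap('wrist','w2');print(c['camera_matrix'][0,0],c['R'].round(3).tolist(),(-c['R'].T@c['t']).round(3),proj(c,[.499,-.129,.096]))"
```

```text
pos [ 0.4981 -0.1267  0.3414] xyaw 2.7133 zax [-0.006 -0.    -1.   ] shift cm [-0.18 -0.17 -0.  ] q [-0.43  0.14  0.65  1.86 -0.09  1.17  1.39] F [ 0.29 -0.63  0.07] T [ 0.018 -0.005 -0.006] w 0.0874636888155989 0.0 t 2.0
281.5597246797865 [[0.414, 0.91, -0.002], [0.871, -0.396, 0.289], [0.262, -0.121, -0.957]] [ 0.424 -0.093  0.322] [250.0796941  208.72608262]
```

View pics/w2.png

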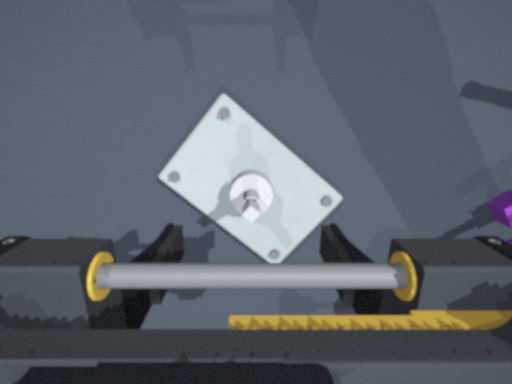

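```bash
python3 -c "
import cv2
i=cv2.imread('pics/w2.png')[165:235,220:290];cv2.imwrite('pics/c2.png',cv2.resize(i,None,fx=8,fy=8,interpolation=cv2.INTER_CUBIC))"
```

```text
(no output)
```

View pics/c2.png

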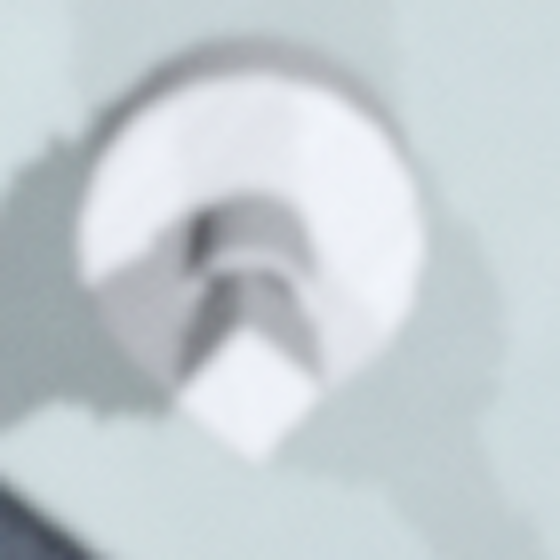

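The square's top face has its corners at about (242,214), (251,205), (260,213) and (252,222) in w2. I'll cast these onto z=0.096.

```bash
python3 -c "
from h import *
c=dict(np.load('pics/w2.npz'))
cc=np.array([(178,398),(248,325),(322,388),(256,462)])
P=np.array([ray(c,(p+.5)/8-.5+np.array([220,165]),.096) for p in cc])
e=np.roll(P,-1,0)-P
a=np.arctan2(e[:,1],e[:,0]);print(P.mean(0),np.linalg.norm(e,axis=1),a, np.angle(np.exp(4j*a).mean())/4)
# boss circle check: ellipse approx centre crop (252,230)
print(ray(c,(252/8+220,230/8+165),.042))
x,y=.5217,.218
goto(x,y,.935)"
```

```text
[ 0.50347723 -0.13023794  0.096     ] [0.01119074 0.01066067 0.01109519 0.01116855] [ 1.97860136  0.40957692 -1.11726347 -2.72250249] 0.4224848706151858
[ 0.50249076 -0.12931656  0.042     ]
pos [ 0.4988 -0.1267  0.3437] xyaw 2.7136 zax [-0.004 -0.    -1.   ] shift cm [ 1.222e+01  3.232e+01 -1.000e-02] q [-0.43  0.14  0.65  1.86 -0.09  1.17  1.39] F [ 0.37 -0.66 -0.12] T [0.01  0.007 0.023] w 0.08679166645495243 0.0 t 2.05
spin opts [np.float64(1.779), np.float64(0.208), np.float64(-1.363), np.float64(-2.934)]
```

Call:
move_arm([
  {"dx": 1.53,"dy": 4.04,"dz": 0,"spin": 0},
  {"dx": 1.53,"dy": 4.04,"dz": 0,"spin": 0},
  {"dx": 1.53,"dy": 4.04,"dz": 0,"spin": 0},
  {"dx": 1.53,"dy": 4.04,"dz": 0,"spin": 0},
  {"dx": 1.53,"dy": 4.04,"dz": 0,"spin": 0},
  {"dx": 1.53,"dy": 4.04,"dz": 0,"spin": 0},
  {"dx": 1.53,"dy": 4.04,"dz": 0,"spin": 0},
  {"dx": 1.53,"dy": 4.04,"dz": 0,"spin": 0},
])

```text
time: 2.85
ee_pos: [0.522, 0.2202, 0.3471]
eef_rot: [0.212, 0.977, 0.001, 0.001]
ft_force: [0.3, -0.8, 0.2]
width: 0.0869
grip_force: 0.0
```

Call:
move_arm([
  {"dx": 0,"dy": 0,"dz": 0,"spin": -0.1363},
  {"dx": 0,"dy": 0,"dz": 0,"spin": -0.1363},
  {"dx": 0,"dy": 0,"dz": 0,"spin": -0.1363},
  {"dx": 0,"dy": 0,"dz": 0,"spin": -0.1363},
  {"dx": 0,"dy": 0,"dz": 0,"spin": -0.1363},
  {"dx": 0,"dy": 0,"dz": 0,"spin": -0.1363},
  {"dx": 0,"dy": 0,"dz": 0,"spin": -0.1363},
  {"dx": 0,"dy": 0,"dz": 0,"spin": -0.1363},
  {"dx": 0,"dy": 0,"dz": 0,"spin": -0.1363},
  {"dx": 0,"dy": 0,"dz": 0,"spin": -0.1363},
  {"dx": 0,"dy": 0,"dz": 0,"spin": 0},
])

```text
time: 3.95
ee_pos: [0.5222, 0.2183, 0.3468]
eef_rot: [-0.452, 0.892, 0.0, 0.001]
ft_force: [0.2, -0.1, -0.1]
width: 0.0868
grip_force: 0.0
```

```bash
python3 -c "
from h import *
goto(.5217,.218,.935)
c=snap('wrist','w3');print(proj(c,[.5217,.218,.068]))
goto(.5217,.218,.935)
"
```

```text
pos [0.5222 0.2183 0.3468] xyaw -2.2037 zax [ 0.002  0.001 -1.   ] shift cm [ 0.06  0.02 -0.  ] q [-0.68  0.24  0.23  1.71 -0.06  1.19  2.08] F [ 0.22 -0.08 -0.08] T [0.127 0.091 0.037] w 0.08681723536954902 0.0 t 3.95
spin opts [np.float64(-3.139), np.float64(1.574), np.float64(0.003), np.float64(-1.568)]
[251.88616047 192.36382823]
pos [0.5222 0.2182 0.3465] xyaw -2.2089 zax [ 0.002  0.001 -1.   ] shift cm [ 0.05  0.03 -0.  ] q [-0.68  0.24  0.23  1.71 -0.06  1.19  2.07] F [-0.12 -0.66 -0.68] T [0.081 0.073 0.019] w 0.08716344196038757 0.0 t 4.0
spin opts [np.float64(3.139), np.float64(1.569), np.float64(-0.002), np.float64(-1.573)]
```

View pics/w3.png

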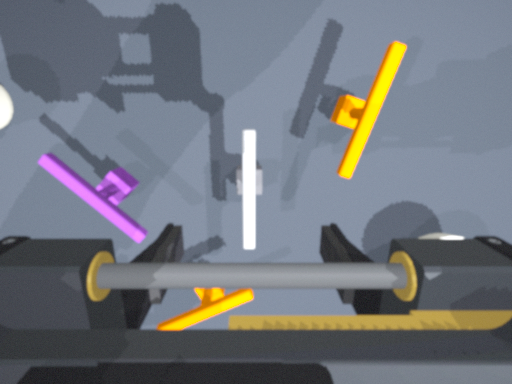

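The white bar runs vertically from (249,130) to (249,248), lined up between the fingers. The look-alikes are clear of them.

```bash
python3 - <<'E'
from h import *
c=dict(np.load('pics/w3.npz'));g=c['img'].min(2)
k=(g>200).astype(np.uint8)[120:236,225:275]
cs,_=cv2.findContours(k,0,2,offset=(225,120));w=max(cs,key=cv2.contourArea)
Rr=cv2.minAreaRect(w);print(Rr)
L=cv2.fitLine(w,cv2.DIST_L2,0,.01,.01).ravel();print(L)
for v in (140,192,225):
    u=L[2]+(v-L[3])*L[0]/L[1];print(u,v,ray(c,(u,v),.068))
col=np.where(g[:,249]>170)[0];col=col[(col>115)&(col<255)];print(col.min(),col.max())
A,B=ray(c,(249.5,col.min()-.5),.068),ray(c,(249.5,col.max()+.5),.062);print(A,B,np.linalg.norm(A-B),(A+B)/2,np.arctan2(*(A-B)[1::-1]))
E
```

```text
((250.5, 182.5), (105.0, 17.0), 90.0)
[1.9150592e-02 9.9981660e-01 2.5246153e+02 1.8046153e+02]
251.68652 140 [0.49241789 0.17763495 0.068     ]
252.68254 192 [0.52086587 0.21815602 0.068     ]
253.31462 225 [0.54067963 0.24637856 0.068     ]
129 249
[0.4879643  0.16821838 0.068     ] [0.56193134 0.26879338 0.062     ] 0.12498981148970237 [0.52494782 0.21850588 0.065     ] -2.204914741192291
```

Call:
move_arm([
  {"dx": 0,"dy": 0,"dz": 2.4,"spin": 0},
  {"dx": 0,"dy": 0,"dz": 2.4,"spin": 0},
  {"dx": 0,"dy": 0,"dz": 2.4,"spin": 0},
  {"dx": 0,"dy": 0,"dz": 2.4,"spin": 0},
  {"dx": 0,"dy": 0,"dz": 1.5,"spin": 0},
  {"dx": 0,"dy": 0,"dz": 0.9,"spin": 0},
  {"dx": 0,"dy": 0,"dz": 0,"spin": 0},
  {"dx": 0,"dy": 0,"dz": 0,"spin": 0},
])

```text
time: 4.8
ee_pos: [0.5224, 0.2181, 0.2257]
eef_rot: [-0.45, 0.893, 0.0, 0.001]
ft_force: [-0.4, 0.5, 0.2]
width: 0.087
grip_force: 0.0
```

Call:
move_arm([
  {"dx": 0,"dy": 0,"dz": 0,"spin": 0},
  {"dx": 0,"dy": 0,"dz": 0,"spin": 0},
  {"dx": 0,"dy": 0,"dz": 0,"spin": 0},
  {"dx": 0,"dy": 0,"dz": 0,"spin": 0},
  {"dx": 0,"dy": 0,"dz": 0,"spin": 0},
  {"dx": 0,"dy": 0,"dz": 0,"spin": 0},
  {"dx": 0,"dy": 0,"dz": 0,"spin": 0},
  {"dx": 0,"dy": 0,"dz": 0,"spin": 0},
  {"dx": 0,"dy": 0,"dz": 0,"spin": 0},
  {"dx": 0,"dy": 0,"dz": 0,"spin": 0},
], claw=0, squeeze=40)

```text
time: 5.8
ee_pos: [0.5221, 0.2179, 0.2248]
eef_rot: [-0.451, 0.893, -0.0, 0.0]
ft_force: [1.4, -0.6, 0.5]
width: 0.0151
grip_force: 0.5
```

```bash
python3 -c "
from h import *
goto(.5217,.218,.935)
"
```

```text
pos [0.5221 0.2179 0.2248] xyaw -2.2064 zax [ 0.  0. -1.] shift cm [ 0.01  0.04 -0.  ] q [-0.66  0.37  0.22  1.82 -0.1   0.95  2.11] F [ 1.38 -0.56  0.51] T [-0.031 -0.103  0.004] w 0.015054809151125193 0.5061059072613716 t 5.8
spin opts [np.float64(-3.141), np.float64(1.571), np.float64(0.0), np.float64(-1.571)]
```

Still closing; wait, then lift.

Call:
move_arm([
  {"dx": 0,"dy": 0,"dz": 0,"spin": 0},
  {"dx": 0,"dy": 0,"dz": 0,"spin": 0},
  {"dx": 0,"dy": 0,"dz": 0,"spin": 0},
  {"dx": 0,"dy": 0,"dz": 0,"spin": 0},
  {"dx": 0,"dy": 0,"dz": -1.5,"spin": 0},
  {"dx": 0,"dy": 0,"dz": -2.5,"spin": 0},
  {"dx": 0,"dy": 0,"dz": -3,"spin": 0},
  {"dx": 0,"dy": 0,"dz": -3,"spin": 0},
  {"dx": 0,"dy": 0,"dz": -2,"spin": 0},
  {"dx": 0,"dy": 0,"dz": 0,"spin": 0},
  {"dx": 0,"dy": 0,"dz": 0,"spin": 0},
])

```text
time: 6.9
ee_pos: [0.5218, 0.2178, 0.3447]
eef_rot: [-0.451, 0.893, 0.0, 0.0]
ft_force: [-0.3, 0.7, -3.9]
width: 0.0116
grip_force: 39.9
```

```bash
python3 -c "
from h import *
goto(.501,-.1297,.422)
"
```

```text
pos [0.5218 0.2178 0.3447] xyaw -2.2063 zax [ 0.  0. -1.] shift cm [ 2.920e+01 -1.896e+01 -1.000e-02] q [-0.68  0.24  0.24  1.71 -0.06  1.19  2.08] F [-0.33  0.69 -3.87] T [0.103 0.101 0.041] w 0.011576207852780351 39.86763535067439 t 6.9
spin opts [np.float64(-2.628), np.float64(2.084), np.float64(0.513), np.float64(-1.057)]
```

Call:
move_arm([
  {"dx": 2.92,"dy": -1.9,"dz": 0,"spin": 0},
  {"dx": 2.92,"dy": -1.9,"dz": 0,"spin": 0},
  {"dx": 2.92,"dy": -1.9,"dz": 0,"spin": 0},
  {"dx": 2.92,"dy": -1.9,"dz": 0,"spin": 0},
  {"dx": 2.92,"dy": -1.9,"dz": 0,"spin": 0},
  {"dx": 2.92,"dy": -1.9,"dz": 0,"spin": 0},
  {"dx": 2.92,"dy": -1.9,"dz": 0,"spin": 0},
  {"dx": 2.92,"dy": -1.9,"dz": 0,"spin": 0},
  {"dx": 2.92,"dy": -1.9,"dz": 0,"spin": 0},
  {"dx": 2.92,"dy": -1.9,"dz": 0,"spin": 0},
])

```text
time: 7.9
ee_pos: [0.5046, -0.0841, 0.3409]
eef_rot: [-0.451, 0.893, 0.0, -0.005]
ft_force: [-0.1, 0.5, -2.9]
width: 0.0118
grip_force: 39.9
```

Call:
move_arm([
  {"dx": 0,"dy": 0,"dz": 0,"spin": 0.128},
  {"dx": 0,"dy": 0,"dz": 0,"spin": 0.128},
  {"dx": 0,"dy": 0,"dz": 0,"spin": 0.128},
  {"dx": 0,"dy": 0,"dz": 0,"spin": 0.128},
  {"dx": 0,"dy": 0,"dz": 0,"spin": 0},
  {"dx": 0,"dy": 0,"dz": 0,"spin": 0},
])

```text
time: 8.5
ee_pos: [0.505, -0.0831, 0.3415]
eef_rot: [-0.212, 0.977, -0.001, -0.004]
ft_force: [-0.2, 0.2, -2.8]
width: 0.0111
grip_force: 39.9
```

```bash
python3 - <<'E'
from h import *
goto(.501,-.1297,.422)
ims=[]
for n in("wrist","side","top"):
    c=snap(n,n+"4");u=proj(c,[.501,-.1297,.1]).astype(int);print(n,u)
    i=c["img"][max(u[1]-35,0):u[1]+35,max(u[0]-45,0):u[0]+45,::-1]
    ims.append(cv2.resize(i,(780//3,200),interpolation=cv2.INTER_CUBIC) if n!="side" else cv2.resize(i,(780//3,200),interpolation=cv2.INTER_CUBIC))
u=proj(dict(np.load("pics/side4.npz")),[.501,-.1297,.1]).astype(int)
s=cv2.imread("pics/side4.png")[u[1]-40:u[1]+40,u[0]-40:u[0]+40];s=cv2.resize(s,(400,400),interpolation=cv2.INTER_CUBIC)
w=cv2.imread("pics/wrist4.png")[100:300,150:350];w=cv2.resize(w,(400,400),interpolation=cv2.INTER_CUBIC)
cv2.imwrite("pics/c4.png",np.hstack([s,w]));print(u)
E
```

```text
pos [ 0.505  -0.0831  0.3415] xyaw -2.7138 zax [-0.007 -0.004 -1.   ] shift cm [ 2.3  -4.08  0.02] q [-0.08  0.13  0.17  1.85 -0.02  1.17  2.09] F [-0.2   0.21 -2.75] T [ 0.061  0.043 -0.005] w 0.011111323064828198 39.86819858662784 t 8.5
spin opts [np.float64(-3.136), np.float64(1.577), np.float64(0.006), np.float64(-1.565)]
wrist [201 182]
side [265 223]
top [293 210]
[265 223]
```

View pics/c4.png

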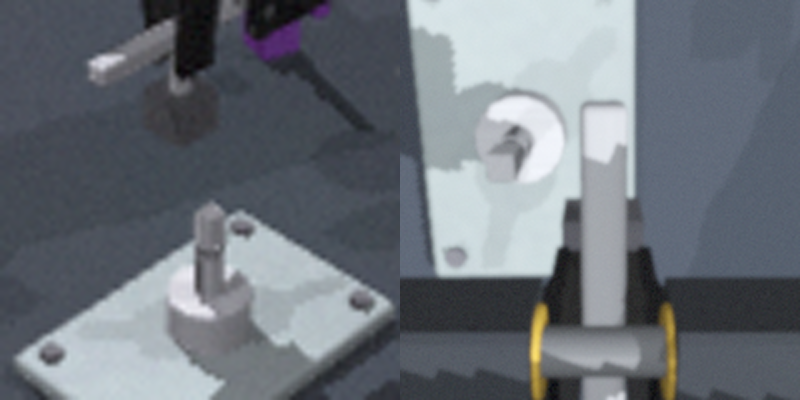

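Left (side view): the wrench is upright in the fingers, short of the tap. Right (wrist view): the tap's top face is at about (199.5,183.5), squared with the bar. The bar's far end is at about v=151.5.

```bash
python3 - <<'E'
from h import *
c=dict(np.load('pics/wrist4.npz'));g=cv2.cvtColor(c['img'],cv2.COLOR_RGB2GRAY)
T=np.array([.505,-.0831,.3415]);yaw=-2.7138;x=np.array([np.cos(yaw),np.sin(yaw)])
z=T[2]-.164+.006
print(g[140:165:1,251])
for v in(150.5,151.5,152.5):
    P=ray(c,(251.5,v),z);d=P[:2]-T[:2];print(v,"along",d@x,"across",d@np.array([x[1],-x[0]]))
# tap top face
k=cv2.resize(g[165:205,180:225],None,fx=8,fy=8,interpolation=cv2.INTER_CUBIC)
cv2.imwrite('pics/k4.png',k)
print(ray(c,(199.5,183.5),.096))
# camera vs commanded tool consistency
print(-c['R'].T@c['t']-T)
E
```

```text
[219 218 218 219 217 218 218 217 215 202 181 158 162 187 207 217 225 227
 228 229 229 229 228 229 229]
150.5 along 0.06129520119109158 across -3.568584521526225e-05
151.5 along 0.06080309886347347 across -3.507984576120728e-05
152.5 along 0.06030999046542719 across -3.4472607381613407e-05
[ 0.50371191 -0.13107303  0.096     ]
[-0.07411397 -0.03394545 -0.01953006]
```

View pics/k4.png

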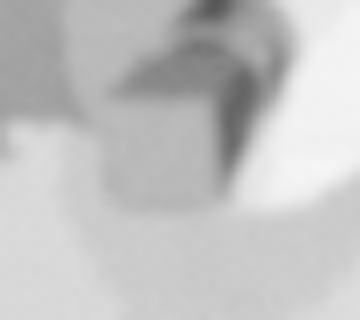

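The tap's top face centre is at (199.6,183.8), which gives about (0.5035,-0.1308). This agrees with the earlier close view.

```bash
cat >> h.py <<'E'
def gp(x,y,yaw=None):
    from bench import telemetry
    s=telemetry.read_state();M=Ro.from_quat(s["eef_rot"]).as_matrix();g=s["ee_pos"]+M[:,2]*.1645+M[:,0]*.0003
    d=np.array([x,y,g[2]])-g;cur=np.arctan2(M[1,0],M[0,0])
    print("t",s["time"],"bar",g.round(4),"yaw",cur.round(3),"zax",M[:,2].round(4),"shift cm",(M.T@d*100).round(2),"q7",s["joint_positions"][6].round(2),"F",s["ft_force"].round(2),"T",s["torque"].round(3),"w",round(s["width"],4),s["grip_force"])
    if yaw is not None: print("spin",[round(-((yaw+k-cur+np.pi)%(2*np.pi)-np.pi),3) for k in(0,np.pi/2,np.pi,-np.pi/2)])
E
python3 -c "
from h import *
gp(.5035,-.1306,.424)"
```

```text
t 8.65 bar [ 0.5039 -0.0839  0.1777] yaw -2.715 zax [-0.0062 -0.0037 -1.    ] shift cm [ 1.97 -4.24  0.02] q7 2.09 F [ 0.55  0.23 -2.38] T [0.085 0.036 0.   ] w 0.0117 39.86797266639769
spin [np.float64(-3.139), np.float64(1.573), np.float64(0.002), np.float64(-1.569)]
```

Call:
move_arm([
  {"dx": 0.5,"dy": -1.06,"dz": 0,"spin": 0},
  {"dx": 0.5,"dy": -1.06,"dz": 0,"spin": 0},
  {"dx": 0.5,"dy": -1.06,"dz": 0,"spin": 0},
  {"dx": 0.47,"dy": -1.06,"dz": 0,"spin": 0},
  {"dx": 0,"dy": 0,"dz": 0,"spin": 0},
  {"dx": 0,"dy": 0,"dz": 0,"spin": 0},
  {"dx": 0,"dy": 0,"dz": 0,"spin": 0},
])

```text
time: 9.35
ee_pos: [0.5048, -0.1294, 0.3427]
eef_rot: [-0.211, 0.978, -0.001, -0.003]
ft_force: [-0.3, -0.4, -2.9]
width: 0.0117
grip_force: 39.9
```

```bash
python3 - <<'E'
from h import *
gp(.5035,-.1306,.424)
s=snap("side","side5")["img"];t=snap("top","top5")["img"]
s=cv2.resize(s[185:265,225:305,::-1],(400,400),interpolation=cv2.INTER_CUBIC)
t=cv2.resize(t[170:250,250:330,::-1],(400,400),interpolation=cv2.INTER_CUBIC)
cv2.imwrite("pics/c5.png",np.hstack([s,t]))
E
```

```text
t 9.35 bar [ 0.5037 -0.1301  0.1782] yaw -2.717 zax [-0.0055 -0.0034 -1.    ] shift cm [ 0.03 -0.04  0.  ] q7 2.18 F [-0.34 -0.43 -2.86] T [0.081 0.034 0.022] w 0.0117 39.86771511845291
spin [np.float64(-3.141), np.float64(1.571), np.float64(0.001), np.float64(-1.57)]
```

View pics/c5.png

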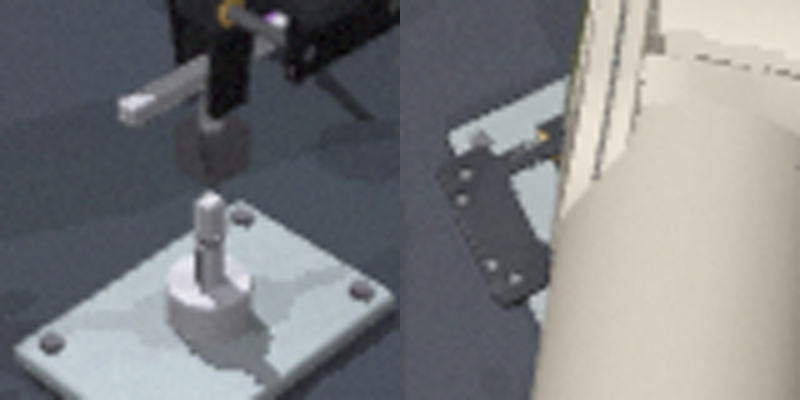

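Left: the socket (columns about 176–248) sits over the tap (195–225), aligned to within about 1 mm. I'll lower it gently.

Call:
move_arm([
  {"dx": 0.02,"dy": -0.02,"dz": 0.6,"spin": 0},
  {"dx": 0,"dy": 0,"dz": 0.6,"spin": 0},
  {"dx": 0,"dy": 0,"dz": 0.4,"spin": 0},
  {"dx": 0,"dy": 0,"dz": 0.2,"spin": 0},
  {"dx": 0,"dy": 0,"dz": 0.2,"spin": 0},
  {"dx": 0,"dy": 0,"dz": 0.1,"spin": 0},
  {"dx": 0,"dy": 0,"dz": 0.1,"spin": 0},
  {"dx": 0,"dy": 0,"dz": 0,"spin": 0},
])

```text
time: 10.25
ee_pos: [0.5045, -0.1303, 0.3207]
eef_rot: [-0.21, 0.978, -0.001, -0.003]
ft_force: [-0.3, -0.5, -2.4]
width: 0.0115
grip_force: 39.9
```

```bash
python3 -c "
from h import *
gp(.5035,-.1306,.424)"
```

```text
t 10.25 bar [ 0.5034 -0.1311  0.1562] yaw -2.718 zax [-0.0055 -0.0037 -1.    ] shift cm [-0.03  0.04 -0.  ] q7 2.19 F [-0.34 -0.46 -2.44] T [ 0.182  0.046 -0.048] w 0.0115 39.86802784726024
spin [np.float64(3.141), np.float64(1.571), np.float64(-0.0), np.float64(-1.571)]
```

Call:
move_arm([
  {"dx": 0,"dy": 0,"dz": 0.1,"spin": 0},
  {"dx": 0,"dy": 0,"dz": 0.1,"spin": 0},
  {"dx": 0,"dy": 0,"dz": 0.1,"spin": 0},
  {"dx": 0,"dy": 0,"dz": 0.1,"spin": 0},
  {"dx": 0,"dy": 0,"dz": 0,"spin": 0},
])

```text
time: 10.75
ee_pos: [0.5044, -0.1303, 0.3165]
eef_rot: [-0.21, 0.978, -0.001, -0.003]
ft_force: [0.1, 1.5, -2.7]
width: 0.0116
grip_force: 39.9
```

```bash
python3 -c "
from h import *
gp(.5035,-.1306,.424)"
```

```text
t 10.75 bar [ 0.5032 -0.131   0.152 ] yaw -2.718 zax [-0.0058 -0.0036 -1.    ] shift cm [-0.04  0.03 -0.  ] q7 2.19 F [ 0.1   1.53 -2.66] T [0.172 0.04  0.048] w 0.0116 39.870592318475246
spin [np.float64(3.141), np.float64(1.571), np.float64(-0.0), np.float64(-1.571)]
```

Call:
move_arm([
  {"dx": -0.02,"dy": 0.02,"dz": 0.15,"spin": 0},
  {"dx": 0,"dy": 0,"dz": 0.2,"spin": 0},
  {"dx": 0,"dy": 0,"dz": 0.2,"spin": 0},
  {"dx": 0,"dy": 0,"dz": 0.2,"spin": 0},
  {"dx": 0,"dy": 0,"dz": 0.2,"spin": 0},
  {"dx": 0,"dy": 0,"dz": 0.15,"spin": 0},
  {"dx": 0,"dy": 0,"dz": 0.1,"spin": 0},
  {"dx": 0,"dy": 0,"dz": 0,"spin": 0},
])

```text
time: 11.55
ee_pos: [0.5045, -0.1301, 0.3046]
eef_rot: [-0.21, 0.978, -0.001, -0.003]
ft_force: [-0.9, -0.7, -2.2]
width: 0.0115
grip_force: 39.9
```

```bash
python3 -c "
from h import *
gp(.5035,-.1306,.424)"
```

```text
t 11.55 bar [ 0.5033 -0.1309  0.1401] yaw -2.718 zax [-0.0056 -0.0037 -1.    ] shift cm [-0.03  0.02 -0.  ] q7 2.19 F [-0.89 -0.69 -2.22] T [0.064 0.058 0.021] w 0.0115 39.86831434071064
spin [np.float64(3.141), np.float64(1.571), np.float64(-0.0), np.float64(-1.571)]
```

Call:
move_arm([
  {"dx": 0,"dy": 0,"dz": 0.1,"spin": 0},
  {"dx": 0,"dy": 0,"dz": 0.1,"spin": 0},
  {"dx": 0,"dy": 0,"dz": 0.05,"spin": 0},
  {"dx": 0,"dy": 0,"dz": 0.03,"spin": 0},
  {"dx": 0,"dy": 0,"dz": 0,"spin": 0},
  {"dx": 0,"dy": 0,"dz": 0,"spin": 0},
])

```text
time: 12.15
ee_pos: [0.5046, -0.1301, 0.3019]
eef_rot: [-0.21, 0.978, -0.001, -0.003]
ft_force: [-0.1, -0.2, -3.1]
width: 0.0115
grip_force: 39.9
```

```bash
python3 -c "
from h import *
gp(.5035,-.1306,.424)"
```

```text
t 12.15 bar [ 0.5034 -0.1308  0.1374] yaw -2.718 zax [-0.0055 -0.0036 -1.    ] shift cm [-0.02  0.01 -0.  ] q7 2.19 F [-0.09 -0.2  -3.08] T [ 0.107  0.021 -0.018] w 0.0115 39.868488600477576
spin [np.float64(3.141), np.float64(1.571), np.float64(-0.0), np.float64(-1.571)]
```

Call:
move_arm([
  {"dx": 0,"dy": 0,"dz": 0.1,"spin": 0},
  {"dx": 0,"dy": 0,"dz": 0.08,"spin": 0},
  {"dx": 0,"dy": 0,"dz": 0,"spin": 0},
  {"dx": 0,"dy": 0,"dz": 0,"spin": 0},
  {"dx": 0,"dy": 0,"dz": 0,"spin": 0.05},
  {"dx": 0,"dy": 0,"dz": 0,"spin": 0.05},
  {"dx": 0,"dy": 0,"dz": 0,"spin": 0.1},
  {"dx": 0,"dy": 0,"dz": 0,"spin": 0.1},
])

```text
time: 12.95
ee_pos: [0.5044, -0.1299, 0.3]
eef_rot: [-0.06, 0.998, -0.001, -0.003]
ft_force: [-0.3, 1.0, -3.5]
width: 0.0114
grip_force: 39.9
```

```bash
python3 -c "
from h import *
gp(.5035,-.1306,.424)"
```

```text
t 12.95 bar [ 0.5031 -0.1305  0.1355] yaw -3.022 zax [-0.0061 -0.0033 -1.    ] shift cm [-0.04 -0.01 -0.  ] q7 1.89 F [-0.29  1.   -3.5 ] T [0.366 0.159 0.108] w 0.0114 39.898379277437925
spin [np.float64(2.838), np.float64(1.267), np.float64(-0.304), np.float64(-1.875)]
```

Call:
move_arm([
  {"dx": 0,"dy": 0,"dz": 0.004,"spin": 0.12},
  {"dx": 0,"dy": 0,"dz": 0.004,"spin": 0.12},
  {"dx": 0,"dy": 0,"dz": 0.004,"spin": 0.12},
  {"dx": 0,"dy": 0,"dz": 0.004,"spin": 0.12},
  {"dx": 0,"dy": 0,"dz": 0.004,"spin": 0.12},
  {"dx": 0,"dy": 0,"dz": 0.004,"spin": 0.12},
  {"dx": 0,"dy": 0,"dz": 0.004,"spin": 0.12},
  {"dx": 0,"dy": 0,"dz": 0.004,"spin": 0.12},
  {"dx": 0,"dy": 0,"dz": 0.004,"spin": 0.12},
  {"dx": 0,"dy": 0,"dz": 0.004,"spin": 0.12},
  {"dx": 0,"dy": 0,"dz": 0.004,"spin": 0.12},
  {"dx": 0,"dy": 0,"dz": 0.004,"spin": 0.12},
])

```text
time: 14.15
ee_pos: [0.5048, -0.1295, 0.2997]
eef_rot: [0.613, 0.79, -0.003, -0.001]
ft_force: [2.0, 2.0, -4.0]
width: 0.0112
grip_force: 39.9
```

```bash
python3 -c "
from h import *
gp(.5035,-.1306,.424)"
```

```text
t 14.15 bar [ 0.504  -0.1297  0.1352] yaw 1.821 zax [-0.0046 -0.003  -1.    ] shift cm [-0.07 -0.07  0.  ] q7 0.48 F [ 2.03  1.96 -3.96] T [ 0.441 -0.592  0.097] w 0.0112 39.93215600028634
spin [np.float64(1.397), np.float64(-0.173), np.float64(-1.744), np.float64(2.968)]
```

Call:
move_arm([
  {"dx": 0,"dy": 0,"dz": 0.004,"spin": 0.12},
  {"dx": 0,"dy": 0,"dz": 0.004,"spin": 0.12},
  {"dx": 0,"dy": 0,"dz": 0.004,"spin": 0.12},
  {"dx": 0,"dy": 0,"dz": 0.004,"spin": 0.12},
  {"dx": 0,"dy": 0,"dz": 0.004,"spin": 0.12},
  {"dx": 0,"dy": 0,"dz": 0.004,"spin": 0.12},
  {"dx": 0,"dy": 0,"dz": 0.004,"spin": 0.12},
  {"dx": 0,"dy": 0,"dz": 0.004,"spin": 0.12},
  {"dx": 0,"dy": 0,"dz": 0.004,"spin": 0.12},
  {"dx": 0,"dy": 0,"dz": 0.004,"spin": 0.12},
  {"dx": 0,"dy": 0,"dz": 0.004,"spin": 0.1},
  {"dx": 0,"dy": 0,"dz": 0,"spin": 0},
])

```text
time: 15.35
ee_pos: [0.505, -0.1299, 0.2993]
eef_rot: [0.966, 0.259, -0.002, 0.001]
ft_force: [4.9, -0.2, -7.3]
width: 0.0114
grip_force: 39.9
```

```bash
python3 -c "
from h import *
gp(.5035,-.1306,.424)"
```

```text
t 15.35 bar [ 0.5046 -0.1304  0.1348] yaw 0.524 zax [-0.0039 -0.0039 -1.    ] shift cm [-0.11 -0.04  0.  ] q7 -0.79 F [ 4.89 -0.23 -7.28] T [-0.087 -1.036  0.082] w 0.0114 39.92871031165123
spin [np.float64(0.1), np.float64(-1.47), np.float64(-3.041), np.float64(1.671)]
```

Call:
move_arm([
  {"dx": 0,"dy": 0,"dz": 0.02,"spin": -0.06},
  {"dx": 0,"dy": 0,"dz": 0,"spin": -0.12},
  {"dx": 0,"dy": 0,"dz": -0.004,"spin": -0.12},
  {"dx": 0,"dy": 0,"dz": -0.004,"spin": -0.12},
  {"dx": 0,"dy": 0,"dz": -0.004,"spin": -0.12},
  {"dx": 0,"dy": 0,"dz": -0.004,"spin": -0.12},
  {"dx": 0,"dy": 0,"dz": -0.004,"spin": -0.12},
  {"dx": 0,"dy": 0,"dz": -0.004,"spin": -0.12},
  {"dx": 0,"dy": 0,"dz": -0.004,"spin": -0.12},
  {"dx": 0,"dy": 0,"dz": -0.004,"spin": -0.12},
  {"dx": 0,"dy": 0,"dz": -0.004,"spin": -0.12},
  {"dx": 0,"dy": 0,"dz": -0.004,"spin": -0.14},
])

```text
time: 16.55
ee_pos: [0.5048, -0.1296, 0.2997]
eef_rot: [0.568, 0.823, -0.002, -0.001]
ft_force: [0.9, 2.6, -3.0]
width: 0.0113
grip_force: 40.0
```

Call:
move_arm([
  {"dx": 0,"dy": 0,"dz": 0,"spin": -0.04},
  {"dx": 0,"dy": 0,"dz": 0,"spin": 0},
  {"dx": 0,"dy": 0,"dz": 0,"spin": 0},
])

```text
time: 16.85
ee_pos: [0.5047, -0.1297, 0.2997]
eef_rot: [0.555, 0.832, -0.003, -0.001]
ft_force: [1.2, 3.4, -0.7]
width: 0.0111
grip_force: 40.0
```

```bash
python3 -c "
from h import *
gp(.5035,-.1306,.424)"
```

```text
t 16.85 bar [ 0.5038 -0.13    0.1352] yaw 1.966 zax [-0.0047 -0.003  -1.    ] shift cm [-0.05 -0.06  0.  ] q7 0.62 F [ 1.22  3.37 -0.69] T [ 0.836 -0.52  -0.017] w 0.0111 39.973299857228994
spin [np.float64(1.542), np.float64(-0.029), np.float64(-1.6), np.float64(3.113)]
```

Call:
move_arm([
  {"dx": 0.03,"dy": 0.02,"dz": 0,"spin": 0.06},
  {"dx": 0,"dy": 0,"dz": 0,"spin": 0.12},
  {"dx": 0,"dy": 0,"dz": 0.004,"spin": 0.12},
  {"dx": 0,"dy": 0,"dz": 0.004,"spin": 0.12},
  {"dx": 0,"dy": 0,"dz": 0.004,"spin": 0.12},
  {"dx": 0,"dy": 0,"dz": 0.004,"spin": 0.12},
  {"dx": 0,"dy": 0,"dz": 0.004,"spin": 0.12},
  {"dx": 0,"dy": 0,"dz": 0.004,"spin": 0.12},
  {"dx": 0,"dy": 0,"dz": 0.004,"spin": 0.12},
  {"dx": 0,"dy": 0,"dz": 0.004,"spin": 0.12},
  {"dx": 0,"dy": 0,"dz": 0.004,"spin": 0.12},
  {"dx": 0,"dy": 0,"dz": 0.004,"spin": 0.12},
])

```text
time: 18.05
ee_pos: [0.505, -0.1298, 0.2992]
eef_rot: [0.958, 0.286, -0.002, 0.002]
ft_force: [4.7, 0.5, -3.5]
width: 0.0115
grip_force: 39.9
```

```bash
python3 -c "
from h import *
gp(.504,-.1306,.424)"
```

```text
t 18.05 bar [ 0.5046 -0.1304  0.1347] yaw 0.581 zax [-0.0039 -0.0043 -1.    ] shift cm [-0.06 -0.02  0.  ] q7 -0.73 F [ 4.66  0.46 -3.45] T [ 0.036 -1.056  0.089] w 0.0115 39.933881387114525
spin [np.float64(0.157), np.float64(-1.414), np.float64(-2.985), np.float64(1.727)]
```

Call:
move_arm([
  {"dx": 0.03,"dy": 0.02,"dz": 0.004,"spin": 0.125},
  {"dx": 0,"dy": 0,"dz": 0.004,"spin": 0.125},
  {"dx": 0,"dy": 0,"dz": 0.004,"spin": 0.125},
  {"dx": 0,"dy": 0,"dz": 0.004,"spin": 0.125},
  {"dx": 0,"dy": 0,"dz": 0.004,"spin": 0.125},
  {"dx": 0,"dy": 0,"dz": 0.004,"spin": 0.125},
  {"dx": 0,"dy": 0,"dz": 0.004,"spin": 0.125},
  {"dx": 0,"dy": 0,"dz": 0.004,"spin": 0.125},
  {"dx": 0,"dy": 0,"dz": 0.004,"spin": 0.125},
  {"dx": 0,"dy": 0,"dz": 0.004,"spin": 0.125},
  {"dx": 0,"dy": 0,"dz": 0.004,"spin": 0.125},
  {"dx": 0,"dy": 0,"dz": 0.004,"spin": 0.125},
])

```text
time: 19.25
ee_pos: [0.5049, -0.1305, 0.2987]
eef_rot: [0.896, -0.444, -0.001, 0.003]
ft_force: [2.7, -1.7, -2.4]
width: 0.0115
grip_force: 39.9
```

Call:
move_arm([
  {"dx": 0,"dy": 0,"dz": 0,"spin": 0},
  {"dx": 0,"dy": 0,"dz": 0,"spin": 0},
])

```text
time: 19.45
ee_pos: [0.5049, -0.1303, 0.2987]
eef_rot: [0.898, -0.44, -0.001, 0.003]
ft_force: [2.3, -2.8, -2.3]
width: 0.0113
grip_force: 39.9
```

```bash
python3 -c "
from h import *
gp(.504,-.1306,.424)"
```

```text
t 19.45 bar [ 0.5043 -0.1313  0.1342] yaw -0.911 zax [-0.0052 -0.0046 -1.    ] shift cm [-0.07 -0.02 -0.  ] q7 -2.18 F [ 2.3  -2.78 -2.29] T [-0.723 -0.287  0.067] w 0.0113 39.90057620219886
spin [np.float64(-1.335), np.float64(-2.906), np.float64(1.806), np.float64(0.236)]
```

Call:
move_arm([
  {"dx": 0,"dy": 0,"dz": 0,"spin": -0.06},
  {"dx": 0,"dy": 0,"dz": 0,"spin": -0.12},
  {"dx": 0,"dy": 0,"dz": -0.004,"spin": -0.12},
  {"dx": 0,"dy": 0,"dz": -0.004,"spin": -0.12},
  {"dx": 0,"dy": 0,"dz": -0.004,"spin": -0.12},
  {"dx": 0,"dy": 0,"dz": -0.004,"spin": -0.12},
  {"dx": 0,"dy": 0,"dz": -0.004,"spin": -0.12},
  {"dx": 0,"dy": 0,"dz": -0.004,"spin": -0.12},
  {"dx": 0,"dy": 0,"dz": -0.004,"spin": -0.12},
  {"dx": 0,"dy": 0,"dz": -0.004,"spin": -0.12},
  {"dx": 0,"dy": 0,"dz": -0.004,"spin": -0.12},
  {"dx": 0,"dy": 0,"dz": -0.004,"spin": -0.12},
])

```text
time: 20.65
ee_pos: [0.5052, -0.1298, 0.299]
eef_rot: [0.972, 0.235, -0.003, 0.001]
ft_force: [3.6, -0.8, -4.7]
width: 0.0116
grip_force: 40.0
```

Call:
move_arm([
  {"dx": 0,"dy": 0,"dz": 0,"spin": 0},
  {"dx": 0,"dy": 0,"dz": 0,"spin": 0},
])

```text
time: 20.85
ee_pos: [0.5051, -0.1298, 0.299]
eef_rot: [0.973, 0.23, -0.003, 0.001]
ft_force: [5.3, -1.3, -4.6]
width: 0.0116
grip_force: 40.0
```

```bash
python3 -c "
from h import *
gp(.504,-.1306,.424)"
```

```text
t 20.85 bar [ 0.5046 -0.1303  0.1345] yaw 0.463 zax [-0.0047 -0.0038 -1.    ] shift cm [-0.07 -0.    0.  ] q7 -0.85 F [ 5.28 -1.33 -4.61] T [-0.353 -1.062 -0.017] w 0.0116 39.954195376485586
spin [np.float64(0.039), np.float64(-1.531), np.float64(-3.102), np.float64(1.61)]
```

Call:
move_arm([
  {"dx": 0,"dy": 0,"dz": 0,"spin": 0},
  {"dx": 0,"dy": 0,"dz": 0,"spin": 0},
  {"dx": 0,"dy": 0,"dz": 0,"spin": 0},
  {"dx": 0,"dy": 0,"dz": 0,"spin": 0},
  {"dx": 0,"dy": 0,"dz": 0,"spin": 0},
  {"dx": 0,"dy": 0,"dz": 0,"spin": 0},
  {"dx": 0,"dy": 0,"dz": 0,"spin": 0},
  {"dx": 0,"dy": 0,"dz": -1,"spin": 0},
  {"dx": 0,"dy": 0,"dz": -1.5,"spin": 0},
  {"dx": 0,"dy": 0,"dz": -2,"spin": 0},
  {"dx": 0,"dy": 0,"dz": 0,"spin": 0},
], claw=5)

```text
time: 21.95
ee_pos: [0.5059, -0.13, 0.347]
eef_rot: [0.973, 0.23, -0.001, 0.002]
ft_force: [-0.7, -0.5, 0.9]
width: 0.0501
grip_force: 0.0
```

```bash
python3 -c "
from h import *
gp(.504,-.1306,.424)
c=snap('wrist','w6');i=c['img'][60:360,60:460,::-1];cv2.imwrite('pics/c6.png',i)"
```

```text
t 21.95 bar [ 0.506  -0.1305  0.1825] yaw 0.465 zax [-0.001  -0.0038 -1.    ] shift cm [-0.19 -0.08  0.  ] q7 -0.87 F [-0.7  -0.53  0.9 ] T [-0.034  0.079 -0.003] w 0.0501 0.0
spin [np.float64(0.041), np.float64(-1.53), np.float64(-3.1), np.float64(1.612)]
```

View pics/c6.png

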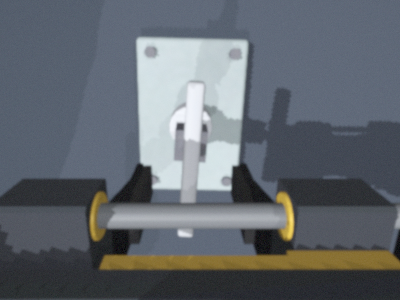

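The wrench stands seated on the tap. The bar runs from (195,82) to (187,236) in the crop, about 0.05 rad off the tool's axis because of socket play.

Call:
move_arm([
  {"dx": -0.19,"dy": -0.08,"dz": 0,"spin": 0},
  {"dx": 0,"dy": 0,"dz": 0,"spin": -0.14},
  {"dx": 0,"dy": 0,"dz": 0,"spin": -0.14},
  {"dx": 0,"dy": 0,"dz": 0,"spin": -0.14},
  {"dx": 0,"dy": 0,"dz": 0,"spin": -0.14},
  {"dx": 0,"dy": 0,"dz": 0,"spin": -0.14},
  {"dx": 0,"dy": 0,"dz": 0,"spin": -0.14},
  {"dx": 0,"dy": 0,"dz": 0,"spin": -0.14},
  {"dx": 0,"dy": 0,"dz": 0,"spin": -0.14},
  {"dx": 0,"dy": 0,"dz": 0,"spin": -0.14},
  {"dx": 0,"dy": 0,"dz": 0,"spin": -0.14},
  {"dx": 0,"dy": 0,"dz": 0,"spin": -0.14},
])

```text
time: 23.2
ee_pos: [0.5027, -0.1297, 0.3431]
eef_rot: [0.536, 0.844, -0.003, -0.002]
ft_force: [0.3, 0.9, -1.6]
width: 0.0501
grip_force: 0.0
```

Call:
move_arm([
  {"dx": 0,"dy": 0,"dz": 0,"spin": -0.14},
  {"dx": 0,"dy": 0,"dz": 0,"spin": -0.14},
  {"dx": 0,"dy": 0,"dz": 0,"spin": -0.14},
  {"dx": 0,"dy": 0,"dz": 0,"spin": -0.14},
  {"dx": 0,"dy": 0,"dz": 0,"spin": -0.14},
  {"dx": 0,"dy": 0,"dz": 0,"spin": -0.14},
  {"dx": 0,"dy": 0,"dz": 0,"spin": -0.14},
  {"dx": 0,"dy": 0,"dz": 0,"spin": -0.14},
  {"dx": 0,"dy": 0,"dz": 0,"spin": -0.14},
  {"dx": 0,"dy": 0,"dz": 0,"spin": -0.14},
  {"dx": 0,"dy": 0,"dz": 0,"spin": -0.14},
  {"dx": 0,"dy": 0,"dz": 0,"spin": 0},
])

```text
time: 24.4
ee_pos: [0.5028, -0.1298, 0.3432]
eef_rot: [-0.202, 0.979, -0.001, -0.004]
ft_force: [-0.5, 0.1, 0.2]
width: 0.0502
grip_force: 0.0
```

```bash
python3 - <<'E'
from h import *
gp(.504,-.1306,.415+np.pi)
c=snap('wrist','w7')
g=c['img'].min(2)
x=(cv2.GaussianBlur(g,(3,3),0)>0)
for v in range(145,240,12): print(v,g[v,235:285:2])
E
```

```text
t 24.4 bar [ 0.5014 -0.1305  0.1787] yaw -2.736 zax [-0.0069 -0.0036 -1.    ] shift cm [-0.23 -0.12 -0.  ] q7 2.18 F [-0.5   0.12  0.23] T [ 0.066  0.016 -0.043] w 0.0502 0.0
spin [np.float64(-0.009), np.float64(-1.58), np.float64(3.133), np.float64(1.562)]
145 [216 214 214 195 191 215 218 217 218 218 218 220 214 213 215 213 207 205
 205 204 204 204 204 203 204]
157 [216 214 212 185 155 165 169 170 168 168 166 163 173 203 205 201 203 204
 204 203 204 201 204 203 204]
169 [153 137 128 133 154 165 169 170 170 168 166 162 153 164 174 193 202 205
 203 202 202 199 199 200 204]
181 [182 180 185 168 155 167 170 170 168 167 169 165 192 228 231 230 231 228
 202 202 203 205 209 210 212]
193 [111 114 117 126 156 166 168 170 168 170 169 160 125 119 122 132 209 241
 232 212 211 213 213 213 211]
205 [102  92  94 112 155 167 176 185 184 185 181 168 144 148 149 152 194 211
 210 212 211 211 212 214 212]
217 [142 145 143 144 170 179 184 184 184 183 182 163 153 156 154 160 202 212
 213 211 212 211 211 210 211]
229 [195 195 195 186 171 181 181 182 183 185 178 168 202 211 213 211 211 210
 210 211 212 211 211 213 212]
```

Call:
move_arm([
  {"dx": -0.23,"dy": -0.12,"dz": 0,"spin": 0},
  {"dx": 0,"dy": 0,"dz": 0.8,"spin": 0},
  {"dx": 0,"dy": 0,"dz": 1.2,"spin": 0},
  {"dx": 0,"dy": 0,"dz": 1.2,"spin": 0},
  {"dx": 0,"dy": 0,"dz": 0.8,"spin": 0},
  {"dx": 0,"dy": 0,"dz": 0.4,"spin": 0},
  {"dx": 0,"dy": 0,"dz": 0,"spin": 0},
])

```text
time: 25.15
ee_pos: [0.5053, -0.1301, 0.2992]
eef_rot: [-0.2, 0.98, -0.001, -0.004]
ft_force: [-0.2, -0.4, 0.4]
width: 0.0499
grip_force: 0.0
```

```bash
python3 -c "
from h import *
gp(.504,-.1306,.415+np.pi)"
```

```text
t 25.15 bar [ 0.5039 -0.1308  0.1347] yaw -2.738 zax [-0.0067 -0.0036 -1.    ] shift cm [-0.02  0.01 -0.  ] q7 2.19 F [-0.24 -0.41  0.43] T [ 0.013  0.043 -0.039] w 0.0499 0.0
spin [np.float64(-0.011), np.float64(-1.582), np.float64(3.13), np.float64(1.559)]
```

Call:
move_arm([
  {"dx": 0,"dy": 0,"dz": 0,"spin": 0},
  {"dx": 0,"dy": 0,"dz": 0,"spin": 0},
  {"dx": 0,"dy": 0,"dz": 0,"spin": 0},
  {"dx": 0,"dy": 0,"dz": 0,"spin": 0},
  {"dx": 0,"dy": 0,"dz": 0,"spin": 0},
  {"dx": 0,"dy": 0,"dz": 0,"spin": 0},
  {"dx": 0,"dy": 0,"dz": 0,"spin": 0},
  {"dx": 0,"dy": 0,"dz": 0,"spin": 0},
  {"dx": 0,"dy": 0,"dz": 0,"spin": 0},
], claw=0, squeeze=50)

```text
time: 26.05
ee_pos: [0.5055, -0.13, 0.3]
eef_rot: [-0.201, 0.98, -0.001, -0.003]
ft_force: [-1.3, 1.0, 1.5]
width: 0.0114
grip_force: 50.0
```

```bash
python3 -c "
from h import *
gp(.504,-.1306,.415+np.pi)"
```

```text
t 26.05 bar [ 0.5043 -0.1307  0.1355] yaw -2.738 zax [-0.0055 -0.0036 -1.    ] shift cm [0.02 0.02 0.  ] q7 2.19 F [-1.3   0.97  1.49] T [0.233 0.118 0.01 ] w 0.0114 49.98828448355198
spin [np.float64(-0.011), np.float64(-1.582), np.float64(3.131), np.float64(1.56)]
```

Call:
move_arm([
  {"dx": 0,"dy": 0,"dz": 0.004,"spin": 0.06},
  {"dx": 0,"dy": 0,"dz": 0.004,"spin": 0.13},
  {"dx": 0,"dy": 0,"dz": 0.004,"spin": 0.13},
  {"dx": 0,"dy": 0,"dz": 0.004,"spin": 0.13},
  {"dx": 0,"dy": 0,"dz": 0.004,"spin": 0.13},
  {"dx": 0,"dy": 0,"dz": 0.004,"spin": 0.13},
  {"dx": 0,"dy": 0,"dz": 0.004,"spin": 0.13},
  {"dx": 0,"dy": 0,"dz": 0.004,"spin": 0.13},
  {"dx": 0,"dy": 0,"dz": 0.004,"spin": 0.13},
  {"dx": 0,"dy": 0,"dz": 0.004,"spin": 0.13},
  {"dx": 0,"dy": 0,"dz": 0.004,"spin": 0.13},
  {"dx": 0,"dy": 0,"dz": 0.004,"spin": 0.13},
])

```text
time: 27.25
ee_pos: [0.5054, -0.1303, 0.2996]
eef_rot: [0.519, 0.855, -0.003, -0.001]
ft_force: [-1.0, -0.8, 1.7]
width: 0.0113
grip_force: 50.0
```

```bash
cat > t.py <<'E'
from h import *
from bench import telemetry,imaging
tz=[]
for i in range(4):
    s=telemetry.read_state();tz.append(round(float(s["torque"][2]),3));imaging.camera("side")
M=Ro.from_quat(s["eef_rot"]).as_matrix();yaw=np.arctan2(M[1,0],M[0,0])
print("Tz",tz,"A",round(3.16+(-2.738-yaw)%(2*np.pi),3),"F",s["ft_force"].round(1),"q7",s["joint_positions"][6].round(2),"q7tau",s["joint_torque"][6].round(3),"z",s["ee_pos"].round(4),s["time"])
E
python3 t.py
```

```text
Tz [0.084, 0.119, 0.059, 0.062] A 4.647 F [-1.  -1.3  1.9] q7 0.73 q7tau -1.21 z [ 0.5055 -0.1303  0.2996] 27.4
```

Call:
move_arm([
  {"dx": 0,"dy": 0,"dz": 0.003,"spin": 0.08},
  {"dx": 0,"dy": 0,"dz": 0.003,"spin": 0.08},
  {"dx": 0,"dy": 0,"dz": 0.003,"spin": 0.06},
  {"dx": 0,"dy": 0,"dz": 0,"spin": 0},
])

```text
time: 27.85
ee_pos: [0.5054, -0.1303, 0.2995]
eef_rot: [0.607, 0.795, -0.003, -0.001]
ft_force: [-1.2, -1.8, 4.1]
width: 0.0119
grip_force: 50.0
```

```bash
python3 t.py
```

```text
Tz [0.044, 0.029, 0.066, 0.109] A 4.867 F [-1.3 -0.3  3.6] q7 0.52 q7tau -0.064 z [ 0.5055 -0.1303  0.2995] 28.0
```

Call:
move_arm([
  {"dx": 0,"dy": 0,"dz": 0.003,"spin": 0.03},
  {"dx": 0,"dy": 0,"dz": 0,"spin": 0.03},
  {"dx": 0,"dy": 0,"dz": 0,"spin": 0.02},
])

```text
time: 28.35
ee_pos: [0.5055, -0.1302, 0.2994]
eef_rot: [0.64, 0.769, -0.003, -0.001]
ft_force: [-1.9, -1.8, 4.0]
width: 0.0113
grip_force: 50.0
```

```bash
python3 t.py
```

```text
Tz [0.107, 0.157, 0.065, 0.096] A 4.95 F [-1.9 -1.7  4.8] q7 0.44 q7tau -0.276 z [ 0.5055 -0.1302  0.2994] 28.5
```

Call:
move_arm([
  {"dx": 0,"dy": 0,"dz": 0,"spin": 0.03},
  {"dx": 0,"dy": 0,"dz": 0,"spin": 0.03},
  {"dx": 0,"dy": 0,"dz": 0,"spin": 0.03},
  {"dx": 0,"dy": 0,"dz": 0,"spin": 0},
])

```text
time: 28.95
ee_pos: [0.5055, -0.1301, 0.2994]
eef_rot: [0.674, 0.739, -0.003, -0.001]
ft_force: [-2.5, -2.5, 5.9]
width: 0.0111
grip_force: 50.0
```

```bash
python3 t.py
```

```text
Tz [0.129, 0.078, 0.066, 0.087] A 5.041 F [-2.1 -1.8  4.9] q7 0.35 q7tau -0.089 z [ 0.5055 -0.1302  0.2994] 29.1
```

Call:
move_arm([
  {"dx": 0,"dy": 0,"dz": 0.003,"spin": 0.03},
  {"dx": 0,"dy": 0,"dz": 0,"spin": 0.03},
  {"dx": 0,"dy": 0,"dz": 0,"spin": 0.03},
  {"dx": 0,"dy": 0,"dz": 0,"spin": 0},
])

```text
time: 29.55
ee_pos: [0.5055, -0.1301, 0.2993]
eef_rot: [0.706, 0.708, -0.003, -0.001]
ft_force: [-2.2, -2.4, 4.2]
width: 0.0113
grip_force: 50.0
```

```bash
python3 t.py
```

```text
Tz [0.123, 0.055, 0.079, 0.107] A 5.131 F [-1.5 -2.   5.3] q7 0.26 q7tau -0.089 z [ 0.5055 -0.1301  0.2993] 29.7
```

Call:
move_arm([
  {"dx": 0,"dy": 0,"dz": 0.003,"spin": 0.03},
  {"dx": 0,"dy": 0,"dz": 0,"spin": 0.03},
  {"dx": 0,"dy": 0,"dz": 0,"spin": 0.03},
  {"dx": 0,"dy": 0,"dz": 0,"spin": 0},
])

```text
time: 30.15
ee_pos: [0.5055, -0.1301, 0.2993]
eef_rot: [0.738, 0.675, -0.003, -0.0]
ft_force: [-2.1, -1.3, 6.2]
width: 0.0116
grip_force: 50.0
```

```bash
python3 t.py
```

```text
Tz [0.045, 0.064, 0.051, 0.084] A 5.221 F [-2.  -1.2  6.1] q7 0.17 q7tau -0.089 z [ 0.5054 -0.1302  0.2993] 30.3
```

Call:
move_arm([
  {"dx": 0,"dy": 0,"dz": 0,"spin": 0.03},
  {"dx": 0,"dy": 0,"dz": 0,"spin": 0.03},
  {"dx": 0,"dy": 0,"dz": 0,"spin": 0.03},
  {"dx": 0,"dy": 0,"dz": 0,"spin": 0},
])

```text
time: 30.75
ee_pos: [0.5054, -0.1301, 0.2993]
eef_rot: [0.767, 0.641, -0.003, -0.0]
ft_force: [-2.1, -1.2, 5.2]
width: 0.0114
grip_force: 50.0
```

```bash
python3 t.py
```

```text
Tz [0.143, 0.119, 0.096, 0.042] A 5.311 F [-2.7 -1.1  5. ] q7 0.08 q7tau -0.089 z [ 0.5054 -0.1301  0.2992] 30.9
```

Call:
move_arm([
  {"dx": 0,"dy": 0,"dz": 0,"spin": 0.03},
  {"dx": 0,"dy": 0,"dz": 0,"spin": 0.03},
  {"dx": 0,"dy": 0,"dz": 0,"spin": 0.03},
  {"dx": 0,"dy": 0,"dz": 0,"spin": 0},
])

```text
time: 31.35
ee_pos: [0.5054, -0.1301, 0.2992]
eef_rot: [0.795, 0.607, -0.003, -0.0]
ft_force: [-2.0, -1.2, 5.2]
width: 0.0112
grip_force: 50.0
```

```bash
python3 t.py
```

```text
Tz [0.086, 0.077, 0.091, 0.111] A 5.4 F [-2.2 -1.   4.8] q7 -0.0 q7tau -0.077 z [ 0.5054 -0.1301  0.2992] 31.5
```

Call:
move_arm([
  {"dx": 0,"dy": 0,"dz": 0,"spin": 0.03},
  {"dx": 0,"dy": 0,"dz": 0,"spin": 0.03},
  {"dx": 0,"dy": 0,"dz": 0,"spin": 0.03},
  {"dx": 0,"dy": 0,"dz": 0,"spin": 0},
])

```text
time: 31.95
ee_pos: [0.5054, -0.1301, 0.2992]
eef_rot: [0.821, 0.57, -0.003, -0.0]
ft_force: [-3.1, -1.7, 5.0]
width: 0.0114
grip_force: 50.0
```

```bash
python3 t.py
```

```text
Tz [0.078, 0.087, 0.107, 0.087] A 5.489 F [-3.  -1.6  4.7] q7 -0.09 q7tau -0.111 z [ 0.5055 -0.1301  0.2992] 32.1
```

Call:
move_arm([
  {"dx": 0,"dy": 0,"dz": 0,"spin": 0.03},
  {"dx": 0,"dy": 0,"dz": 0,"spin": 0.03},
  {"dx": 0,"dy": 0,"dz": 0,"spin": 0.03},
  {"dx": 0,"dy": 0,"dz": 0,"spin": 0},
])

```text
time: 32.55
ee_pos: [0.5055, -0.1301, 0.2992]
eef_rot: [0.846, 0.533, -0.003, 0.0]
ft_force: [-2.3, -1.4, 4.4]
width: 0.0114
grip_force: 50.0
```

```bash
python3 t.py
```

```text
Tz [0.117, 0.043, 0.106, 0.107] A 5.579 F [-2.4 -1.9  4.3] q7 -0.18 q7tau -0.11 z [ 0.5055 -0.1301  0.2992] 32.7
```

Call:
move_arm([
  {"dx": 0,"dy": 0,"dz": 0,"spin": 0.03},
  {"dx": 0,"dy": 0,"dz": 0,"spin": 0.03},
  {"dx": 0,"dy": 0,"dz": 0,"spin": 0.03},
  {"dx": 0,"dy": 0,"dz": 0,"spin": 0},
])

```text
time: 33.15
ee_pos: [0.5054, -0.1301, 0.2992]
eef_rot: [0.869, 0.494, -0.003, 0.0]
ft_force: [-3.1, -1.9, 3.2]
width: 0.0115
grip_force: 50.0
```

```bash
python3 t.py
```

```text
Tz [0.043, 0.162, 0.078, 0.12] A 5.669 F [-3.6 -1.4  3.2] q7 -0.26 q7tau -0.11 z [ 0.5054 -0.1301  0.2992] 33.3
```

Call:
move_arm([
  {"dx": 0,"dy": 0,"dz": 0.003,"spin": 0.03},
  {"dx": 0,"dy": 0,"dz": 0,"spin": 0.03},
  {"dx": 0,"dy": 0,"dz": 0,"spin": 0.03},
  {"dx": 0,"dy": 0,"dz": 0,"spin": 0},
])

```text
time: 33.75
ee_pos: [0.5055, -0.1301, 0.2992]
eef_rot: [0.891, 0.455, -0.003, 0.0]
ft_force: [-3.2, -1.8, 3.6]
width: 0.012
grip_force: 50.0
```

```bash
python3 t.py
```

```text
Tz [0.162, 0.175, 0.126, 0.094] A 5.759 F [-2.5 -1.   2.6] q7 -0.35 q7tau -0.168 z [ 0.5055 -0.1301  0.2992] 33.9
```

Call:
move_arm([
  {"dx": 0,"dy": 0,"dz": 0,"spin": 0.03},
  {"dx": 0,"dy": 0,"dz": 0,"spin": 0.02},
  {"dx": 0,"dy": 0,"dz": 0,"spin": 0},
])

```text
time: 34.25
ee_pos: [0.5055, -0.1301, 0.2992]
eef_rot: [0.902, 0.432, -0.003, 0.0]
ft_force: [-3.6, -0.7, 2.4]
width: 0.0113
grip_force: 50.1
```

```bash
python3 t.py
```

```text
Tz [0.231, 0.214, 0.196, 0.243] A 5.809 F [-3.3 -1.8  2.4] q7 -0.4 q7tau -0.262 z [ 0.5054 -0.1301  0.2992] 34.4
```

It's coming up firm: torque has risen from 0.09 to 0.22 N m. Turn a little more.

Call:
move_arm([
  {"dx": 0,"dy": 0,"dz": 0,"spin": 0.02},
  {"dx": 0,"dy": 0,"dz": 0,"spin": 0.02},
  {"dx": 0,"dy": 0,"dz": 0,"spin": 0.01},
  {"dx": 0,"dy": 0,"dz": 0,"spin": 0},
  {"dx": 0,"dy": 0,"dz": 0,"spin": 0},
])

```text
time: 34.95
ee_pos: [0.5055, -0.1301, 0.2992]
eef_rot: [0.912, 0.41, -0.003, 0.001]
ft_force: [-2.7, -0.7, 4.9]
width: 0.0113
grip_force: 50.2
```

```bash
python3 t.py
```

```text
Tz [0.325, 0.349, 0.39, 0.328] A 5.86 F [-4.  -1.4  3.7] q7 -0.45 q7tau -0.336 z [ 0.5055 -0.1301  0.2992] 35.1
```

Firm at about 0.35 N m (windup about 0.09). Now unload, let go and lift clear.

Call:
move_arm([
  {"dx": 0,"dy": 0,"dz": 0,"spin": -0.05},
  {"dx": 0,"dy": 0,"dz": 0,"spin": -0.05},
  {"dx": 0,"dy": 0,"dz": 0,"spin": -0.05},
  {"dx": 0,"dy": 0,"dz": 0,"spin": 0},
  {"dx": 0,"dy": 0,"dz": 0,"spin": 0},
])

```text
time: 35.65
ee_pos: [0.5055, -0.1301, 0.2992]
eef_rot: [0.879, 0.477, -0.003, 0.0]
ft_force: [-2.8, -0.7, 2.9]
width: 0.0111
grip_force: 50.0
```

```bash
python3 t.py
```

```text
Tz [0.021, 0.04, -0.011, 0.044] A 5.711 F [-3.1 -0.8  3. ] q7 -0.3 q7tau -0.042 z [ 0.5055 -0.1301  0.2993] 35.8
```

Call:
move_arm([
  {"dx": 0,"dy": 0,"dz": 0,"spin": 0},
  {"dx": 0,"dy": 0,"dz": 0,"spin": 0},
  {"dx": 0,"dy": 0,"dz": 0,"spin": 0},
  {"dx": 0,"dy": 0,"dz": 0,"spin": 0},
  {"dx": 0,"dy": 0,"dz": 0,"spin": 0},
  {"dx": 0,"dy": 0,"dz": 0,"spin": 0},
  {"dx": 0,"dy": 0,"dz": 0,"spin": 0},
  {"dx": 0,"dy": 0,"dz": -1,"spin": 0},
  {"dx": 0,"dy": 0,"dz": -2,"spin": 0},
  {"dx": 0,"dy": 0,"dz": -3,"spin": 0},
  {"dx": 0,"dy": 0,"dz": -3,"spin": 0},
  {"dx": 0,"dy": 0,"dz": 0,"spin": 0},
], claw=5)

```text
time: 37.05
ee_pos: [0.5068, -0.1304, 0.3938]
eef_rot: [0.879, 0.477, -0.0, 0.002]
ft_force: [0.9, 0.1, -0.5]
width: 0.0497
grip_force: 0.0
```

```bash
python3 - <<'E'
from h import *
gp(.504,-.1306)
s=snap("side","side8")["img"];w=snap("wrist","w8")["img"]
s=cv2.resize(s[185:265,225:305,::-1],(400,400),interpolation=cv2.INTER_CUBIC)
w=cv2.resize(w[80:280,150:350,::-1],(400,400),interpolation=cv2.INTER_CUBIC)
cv2.imwrite("pics/c8.png",np.hstack([s,w]))
E
```

```text
t 37.05 bar [ 0.5072 -0.1307  0.2293] yaw 0.995 zax [ 0.0013 -0.0037 -1.    ] shift cm [-0.16 -0.27 -0.  ] q7 -0.35 F [ 0.86  0.08 -0.47] T [-0.12   0.088 -0.011] w 0.0497 0.0
```

View pics/c8.png

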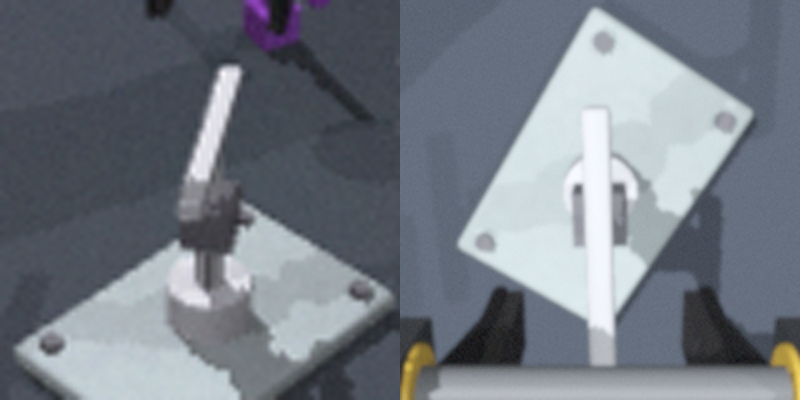

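The wrench stands upright and fully seated on the tap (socket just above the shank), and the gripper is well clear. Handing in.

```bash
python3 -c "
from bench import job
print(job.close_job())"
```

```text
the job is handed in; nothing more can be done
None
```

The job is handed in: I seated the wrench, made both half-turn-forward, quarter-turn-back passes, and turned the tap firm on the bottom at about 0.35 N m; the wrench is let go and upright on the tap, nothing touched the cup, bowl or timer, and no verdict came back.

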